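# Switch the ball sorter to its other chute

## Task

With your fingertips press down the raised end of the sorter's seesaw gate, so that it rocks over and stays feeding the other chute. Then push the two brass balls waiting on the feed track along and over its end onto the gate, so that both roll down into that other chute. Only press and push: do not grip or lift the balls, and leave the other things on the bench where they are.

Things in the scene. Friction and masses are not known exactly. Their poses are not given: they have to be found in the camera images.
- sorter: Ball sorter fixed to the bench: grey T-shaped base 360 mm along y, feed track along x, seesaw gate along y, a chute at each end of the gate. Origin: centre of the base's underside, at bench level, under the gate's pivot; x points from the feed track (robot side) to the gate, y to the sorter's left, z up. Offsets below are in this frame. Highest parts: dark gate weight 119 mm, balls 107 mm.
- feed_end (a point): Middle of the feed track's far edge, next to the gate: x = -29 mm, y = 0, floor 80 mm up. The track runs from x = -118 mm to here, both ends open, free space in front of the robot end; 30 mm clear between side walls 6 mm high (38 mm over all). The balls rest in two 8 mm slots across its floor; under 1 N along the track rolls them out. Off this edge they drop 18 mm onto the gate and roll.
- gate (a joint): Tilt of the steel seesaw gate, a trough 180 mm long along y, 44 mm wide, pivoted at x = 0, y = 0, 62 mm up. +0.25 rad: left (+y) end up, feeds the right chute; -0.25: right end up, feeds the left chute. It starts on either stop. A dark weight above the pivot makes it fall to one stop or the other: press the raised end down (under 1 N) past level and it falls over and stays.
- pad_left (a point): Centre of the top face of the red press pad (30 x 26 mm) at the left (+y) end of the gate, on the robot's side of the trough; moves with the gate. At x = -44, y = +75 mm, 98 mm up when raised and 61 mm up when down; 40 mm of free space lie between it and the feed track.
- pad_right (a point): the same for the red pad at the right (-y) end of the gate (sorter y = -75 mm)
- chute_left (a point): floor of the pocket at the foot of the yellow chute at the left (+y) end: centre at sorter y = +154 mm, 11 mm up; the chute is 58 mm wide inside, from y = 91 to 175 mm, with side walls 58 mm and end wall 70 mm up
- chute_right (a point): the same for the blue chute at the right (-y) end (y = -154 mm)
- ball_front_center (a point): centre of the polished, slippery brass-coloured ball (28 mm diameter, about 90 g) waiting on the feed track nearer the gate, sorter x = -66 mm, centre 93 mm up
- ball_rear_center (a point): centre of the second, equal ball behind it, nearer the robot, sorter x = -97 mm, centre 93 mm up; pushing it along the track pushes the front ball too
- heatsink: bystander: grey finned heatsink 30x50x26 mm, origin under its centre
- trafo: bystander: white and yellow transformer block 36x34x25 mm, origin under its centre
- reel: bystander: solder reel 54 mm diameter, 43 mm high, standing, origin under its centre

How it is judged:
By the outcome, as a careful person would: the job done as asked, in the order asked, and still so for the second after the job is handed in, with the robot touching nothing.
It also fails if it takes over 40 s, if anything falls off the work surface, if the arm or the gripper's body presses on something with over 40 N, if the wrist force passes 120 N, or if a joint passes its speed limit or range.

## Robot

A 6-joint arm with a two-finger parallel gripper is mounted at the origin on a cart in front of the work surface, level with it; the furniture and walls round the work are solid. World frame = base frame: x ahead of the robot, y to its left, z up, the work surface at z = 0. Lengths are in mm, angles in degrees, forces in N, time in s.
With the tool pointing down it reaches from about 300 to 850 mm from the base axis. Payload 4.2 kg.
Tool frame: the origin (TCP) lies at the very end of the fingers, on their centre line; the grasp point (between the pads) lies 19 mm behind it (env.grasp_offset is the distance from the TCP to the grasp point, in mm); z points along the fingers, y is the line along which they close (so a half turn about z gives the same grasp; the last joint's range is limited). The gripper opens to 91 mm and grips with 3 to 60 N. Pads are 32 mm wide; open, the fingers measure 118 mm over their backs; the gripper's body (76 mm by 178 mm) begins 60 mm behind the grasp point.
Start: joints at [67.666, 18.312, 89.639, -0, 72.044, -1.146], TCP at [207.825, 536.145, 213.976] pointing down, gripper open.
Joint ranges: [-177.97, 177.97], [-48.28, 115.42], [12.27, 149.76], [-77.06, 257.06], [2.81, 150.46], [-146.56, 146.56]. Speed limits (degrees/s): [147.25, 147.25, 180, 180, 180, 180].

## Interface

Orientations are given as [roll, pitch, yaw] about the fixed x, y, z axes, in that order (R = Rz(yaw) Ry(pitch) Rx(roll)).
In Python, from workcell import env gives the robot as it stands. The module is installed in compiled form; this text tells all that it offers.
- The arm moves only by the tool send_rows, never from a script. Its argument "motion" is a list of rows, each an object of numbers: "tx", "ty", "tz": the shift along the tool's x, y, z in units of 500 mm (1.0 is 500 mm); "rx", "ry", "rz": the turn, a rotation vector about the tool's x, y, z in units of 30 degrees (1.0 is 30 degrees); "gripper": the closure, from -1 (fully open) to 1 (shut). In form: [{"tx": .., "ty": .., "tz": .., "rx": .., "ry": .., "rz": .., "gripper": ..}, ...]. A call has 1 to 12 rows; each row shifts and turns the commanded pose from where the row before left it, along the tool's axes as they then stand; what a row does not reach is not made up. A row lasts 1/8 s, in which the tool goes at most 62.5 mm and 10.7 degrees, less where a joint would pass 70% of its speed; a pose out of reach is approached as far as the arm can. A call with a number of a shift or a turn outside -1 to 1 is refused whole. A call with a gripper value outside its range is refused whole. The fingers move at their own pace and stop on an object; "grip_force" is the grip in N (left out, the last holds). Time passes only in rows, so rows that do not move let the fingers close. It gives the time, the measured TCP pose, the force, the opening and the grip force at its end, in the units of the state.
- env.state(): the state, without advancing time (a new reading comes with each control period).
- env.grab_frame(name): name is "scene" or "top"; returns a dict with "frame" (400x640x3 uint8, red, green, blue), "vertical_fov" (degrees; the focal length in pixels is half the picture's height over the tangent of half this angle, whatever the lens; pixels are square), "cx", "cy" (the principal point, pixels), "k1" (the pictures are not rectified: a ray, as slopes to the right and down, at radius r is drawn at 1 + k1 r^2 times it, then the intrinsics apply), "rvec" (rotation vector, rad) and "tvec" (3), from world to camera coordinates, as OpenCV has them. Camera axes: x right, y down, z forward; pixel columns grow to the right and rows downward; lengths in mm; the calibration is good to about 2 mm. A picture is of the moment at which its call begins. There is no depth.
- env.job_done(): hands the job in; it is judged then, once.
The state is a dict: "time_s": time; "qpos": joint angles; "qvel": joint speeds; "effort": joint torques, N m; "ee_pos": TCP position; "ee_rot": TCP orientation; "force": force on the tool from outside, world axes, zero at the start; "torque": the same for the moment, N m; "gripper_width": finger opening in mm; "gripper_force": force on a finger pad.
Only numpy, scipy, OpenCV 4.12 (cv2) and the standard library are available. Lean on these libraries where they do the work, as an engineer would, in place of code of your own. Each camera call takes 0.05 s, during which the arm holds its last target. There are 200 camera calls.

## Working session

There is one attempt and no reset: what is moved stays moved. The work goes in short steps, Python scripts to look and compute and a tool call to move; the robot and the scene stay as the last step left them, time stands still between calls to the robot, and variables do not carry over. Pictures are saved under pics/ and viewed, at most 10 in all, crops included, and the job is handed in when it is done.

Besides the shell and the picture viewer there is one more tool, called after "Request:" as name([rows], argument=value, ...), one row to a line, values as JSON. send_rows: Moves the arm, as the interface text tells. Shifts and turns lie within -1 to 1; 1 stands for 500 mm of shift or 30 degrees of turn. Its arguments: {"type":"object","properties":{"motion":{"type":"array"},"grip_force":{"type":"number"}},"required":["motion"]}

```bash
mkdir -p pics
cat > h.py <<'E'
import numpy as np, cv2
from workcell import env
def grab(n,save=None):
    g=env.grab_frame(n)
    if save: cv2.imwrite('pics/'+save,g['frame'][:,:,::-1])
    return g
def ray(g,uv):
    f=200/np.tan(np.radians(g['vertical_fov'])/2)
    d=np.array([(uv[0]-g['cx'])/f,(uv[1]-g['cy'])/f]); s=d.copy()
    for _ in range(20): s=d/(1+g['k1']*(s@s))
    R=cv2.Rodrigues(np.array(g['rvec'],float))[0]; t=np.array(g['tvec'],float).ravel()
    v=R.T@np.array([s[0],s[1],1]); return -R.T@t, v/np.linalg.norm(v)
def onz(g,uv,z):
    c,v=ray(g,uv); return c+v*(z-c[2])/v[2]
def tri(ga,a,gb,b):
    c1,v1=ray(ga,a); c2,v2=ray(gb,b)
    s=np.linalg.lstsq(np.c_[v1,-v2],c2-c1,rcond=None)[0]
    p,q=c1+s[0]*v1,c2+s[1]*v2; return (p+q)/2,np.linalg.norm(p-q)
def proj(g,p):
    R=cv2.Rodrigues(np.array(g['rvec'],float))[0]; t=np.array(g['tvec'],float).ravel()
    c=R@np.array(p,float)+t; s=c[:2]/c[2]; f=200/np.tan(np.radians(g['vertical_fov'])/2)
    return s*(1+g['k1']*(s@s))*f+[g['cx'],g['cy']]
E
python3 - <<'E'
from h import *
a=grab('scene','s1.png');b=grab('top','t1.png')
for g in(a,b):
    print(ray(g,(320,200)),g['vertical_fov'],g['k1'])
print(env.state())
E
```

```text
(array([-369.5646368 , -487.33835444, 1123.22298478]), array([ 0.59228393,  0.39383549, -0.70291774])) 42.018116781707484 0.04305065972951883
(array([ 289.63282841,  108.23039575, 1120.7725281 ]), array([ 0.19330291,  0.00132005, -0.98113824])) 52.50845237804986 -0.07587982912427094
{'time_s': 0.1, 'qpos': array([ 6.76686947e+01,  1.83456053e+01,  8.96997046e+01,  1.38169099e-03,
        7.20414977e+01, -1.14628623e+00]), 'qvel': array([-0.01405836, -0.04127382, -0.09444529, -0.10789462, -0.07431001,
        0.03180343]), 'effort': array([ 9.46608270e-04, -4.13330698e+01, -2.32509023e+01,  7.28985504e-02,
        4.21117223e-02, -3.83256690e-05]), 'ee_pos': array([207.62115399, 535.73236146, 213.22616753]), 'ee_rot': array([-1.79913236e+02, -3.05006173e-03,  1.58814552e+02]), 'force': array([-0.23387424,  0.07962804,  0.869228  ]), 'torque': array([-0.01197102, -0.00156881,  0.00654487]), 'gripper_force': 0.0, 'gripper_width': 91.35465753312783}
```

View pics/s1.png

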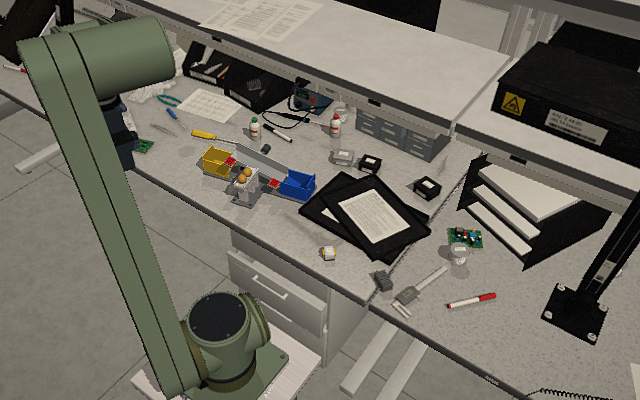

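View pics/t1.png

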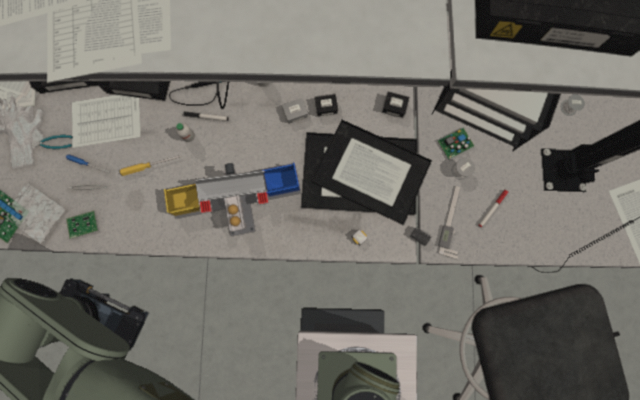

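The sorter lies at about (232,195) in the top view and (255,175) in the scene view; yellow chute is on the left, blue on the right, balls at about (234,215). Next I measure pads, balls and chutes by colour.

```bash
cat > m.py <<'E'
from h import *
def blobs(g,box,kind):
    x0,y0,x1,y1=box; h=cv2.cvtColor(g['frame'],cv2.COLOR_RGB2HSV)
    r={'red':((0,150,80),(6,255,255)),'yel':((20,170,70),(30,255,255)),'blu':((105,150,50),(125,255,255)),'ball':((9,90,90),(21,255,255))}[kind]
    m=cv2.inRange(h,*r)
    if kind=='red': m|=cv2.inRange(h,(174,150,80),(180,255,255))
    k=np.zeros_like(m);k[y0:y1,x0:x1]=m[y0:y1,x0:x1]
    n,l,s,c=cv2.connectedComponentsWithStats(k)
    return [(c[i].round(1).tolist(),s[i].tolist()) for i in range(1,n) if s[i][4]>12]
TB=(150,150,310,245);SB=(190,135,325,215)
E
python3 - <<'E'
from m import *
a=grab('scene');b=grab('top')
for k in('red','yel','blu','ball'):
    print(k,'S',blobs(a,SB,k)); print(k,'T',blobs(b,TB,k))
A=cv2.resize(a['frame'][135:215,190:325],None,fx=5.5,fy=5.5,interpolation=2)[:,:,::-1]
B=cv2.resize(b['frame'][150:245,150:310],None,fx=5,fy=5,interpolation=2)[:,:,::-1]
cv2.imwrite('pics/s2.png',A);cv2.imwrite('pics/t2.png',B)
E
```

```text
red S [([229.6, 160.4], [224, 156, 12, 10, 56]), ([273.6, 182.4], [268, 178, 12, 10, 65])]
red T [([262.3, 197.6], [258, 193, 10, 10, 79]), ([204.9, 206.1], [200, 201, 11, 11, 90])]
yel S [([206.8, 136.3], [193, 135, 23, 5, 67]), ([215.8, 161.4], [202, 144, 31, 34, 637])]
yel T []
blu S [([297.8, 185.2], [280, 169, 35, 33, 773])]
blu T [([281.0, 179.5], [265, 164, 34, 31, 781])]
ball S [([213.9, 151.7], [204, 147, 23, 12, 56]), ([219.8, 168.8], [212, 163, 15, 14, 54]), ([244.3, 174.9], [237, 167, 15, 16, 128])]
ball T [([171.0, 200.1], [167, 193, 8, 16, 40]), ([197.6, 201.9], [195, 197, 5, 12, 16]), ([232.6, 209.0], [228, 205, 10, 9, 76]), ([234.7, 220.7], [230, 216, 10, 10, 79])]
```

View pics/s2.png

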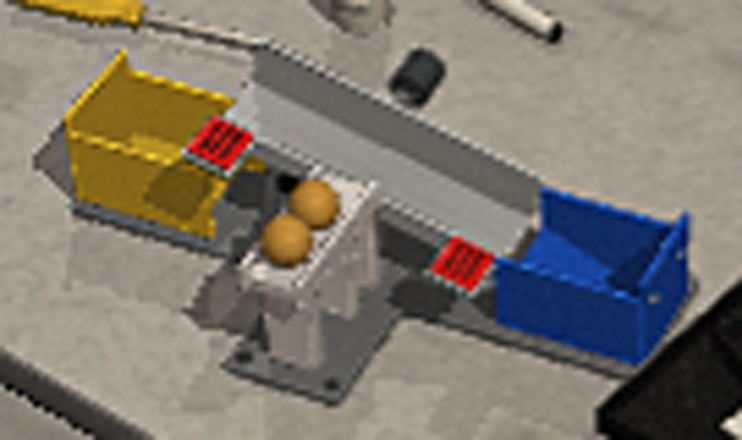

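View pics/t2.png

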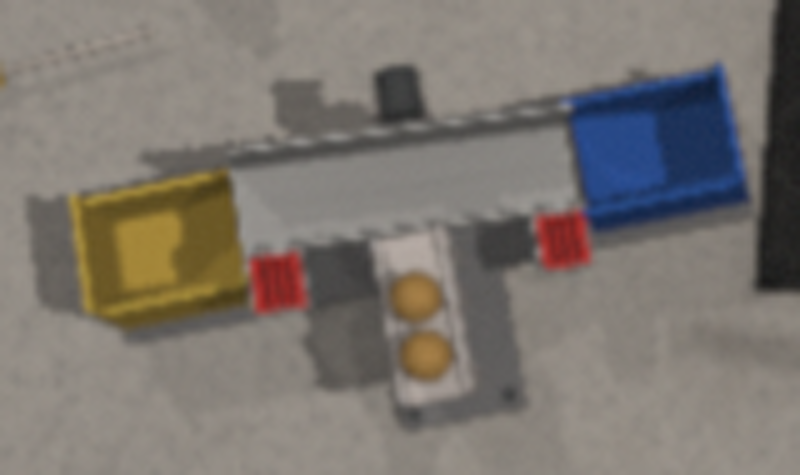

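Crops: left (yellow-side) pad appears raised, at top (204.9,206.1); right pad (262.3,197.6); balls at top (232.6,209.0) front and (234.7,220.7) rear, and in the scene view about (247.5,171.9) and (242.4,178.6). Triangulating.

Run:
```python
from m import *
a=grab('scene');b=grab('top')
P={}
for n,s,t in(('padL',(229.6,160.4),(204.9,206.1)),('padR',(273.6,182.4),(262.3,197.6)),('bf',(247.0,171.7),(232.6,209)),('br',(242,178.4),(234.7,220.7))):
    P[n],e=tri(a,s,b,t);print(n,P[n].round(1),round(e,1))
zl,zr=(98,61) if P['padL'][2]>P['padR'][2] else (61,98)
# top-view at known heights
L=onz(b,(204.9,206.1),zl);R=onz(b,(262.3,197.6),zr)
F=onz(b,(232.6,209),93);Q=onz(b,(234.7,220.7),93)
print(L,R,F,Q,np.linalg.norm(L-R),np.linalg.norm(F-Q))
ex=np.cross((L-R)*[1,1,0],[0,0,1]);ex/=np.linalg.norm(ex);ey=np.cross([0,0,1],ex)
print('yaw pads',np.degrees(np.arctan2(ex[1],ex[0])),'balls',np.degrees(np.arctan2(*(F-Q)[1::-1])))
O=((L+R)/2+44*ex+F+66*ex+Q+97*ex)/3;O[2]=0
for p in((L+R)/2+44*ex,F+66*ex,Q+97*ex):print('O',p)
# check with triangulated
for n in P: d=P[n]-O;print(n,(d@ex).round(1),(d@ey).round(1),P[n][2].round(1))
print(O)
```

```text
padL [467.1 403.1 101.1] 4.4
padR [501.  262.3  63.4] 3.3
bf [462.8 331.6  96.6] 5.1
br [432.6 324.5  95.9] 4.7
[466.24234915 405.74473018  98.        ] [500.33164844 263.8446255   61.        ] [461.70260511 334.37745177  93.        ] [431.43267921 326.88010143  93.        ] 150.55470778307276 31.18459036902313
yaw pads 13.508436169617077 balls 13.91123789231376
O [526.06976245 345.07257325  79.5       ]
O [525.8767506  349.79429488  93.        ]
O [525.74922635 349.53818904  93.        ]
padL -44.3 67.2 101.1
padR -44.3 -77.7 63.4
bf -65.2 -1.3 96.6
br -96.3 -1.2 95.9
[525.8985798  348.13501906   0.        ]
```

Geometry agrees with the text (heights within 4 mm, ball spacing 31, pad spacing 150): origin about (525.7,347.5), yaw 13.6°, left end raised. So I press the left pad, and the balls go to the yellow chute. First, close the fingers and turn the tool's y onto the sorter's x.

Request:
send_rows([
  {"rz": 0.307,"gripper": 1},
  {"rz": 0.307,"gripper": 1},
  {"rz": 0.307,"gripper": 1},
  {"rz": 0.307,"gripper": 1},
  {"rz": 0.307,"gripper": 1},
  {"rz": 0.307,"gripper": 1},
  {"gripper": 1},
  {"gripper": 1},
], grip_force=10)

```text
invalid input at $.motion[0]: expected keys tx, ty, tz, rx, ry, rz, gripper
```

```bash
cat > go.py <<'E'
from h import *
from scipy.spatial.transform import Rotation as Ro
import sys
O=np.array([525.7,347.5,0]);a=np.radians(13.6)
S=np.array([[np.cos(a),-np.sin(a),0],[np.sin(a),np.cos(a),0],[0,0,1]])
s=env.state();R=Ro.from_euler('xyz',s['ee_rot'],degrees=True).as_matrix()
print('sorter-frame TCP',S.T@(s['ee_pos']-O),'rot',s['ee_rot'],'w',s['gripper_width'],'F',s['force'],'t',s['time_s'])
for arg in sys.argv[1:]:
    p=O+S@np.array(eval(arg)); d=R.T@(p-s['ee_pos']);print(arg,'world',p.round(1),'tool units',(d/500).round(4))
E
python3 go.py -48,70,160 -48,70,112
```

```text
sorter-frame TCP [-264.70592031  257.98935424  213.68729926] rot [-1.79971370e+02 -1.36619461e-03  1.58814385e+02] w 91.24463575783155 F [ 0.41565201  0.91734396 -0.33539535] t 0.3
-48,70,160 world [462.6 404.3 160. ] tool units [-0.5705 -0.0615  0.1074]
-48,70,112 world [462.6 404.3 112. ] tool units [-0.5705 -0.0614  0.2034]
```

All keys are required.

Request:
send_rows([
  {"tx": 0,"ty": 0,"tz": 0,"rx": 0,"ry": 0,"rz": 0.307,"gripper": 1},
  {"tx": 0,"ty": 0,"tz": 0,"rx": 0,"ry": 0,"rz": 0.307,"gripper": 1},
  {"tx": 0,"ty": 0,"tz": 0,"rx": 0,"ry": 0,"rz": 0.307,"gripper": 1},
  {"tx": 0,"ty": 0,"tz": 0,"rx": 0,"ry": 0,"rz": 0.307,"gripper": 1},
  {"tx": 0,"ty": 0,"tz": 0,"rx": 0,"ry": 0,"rz": 0.307,"gripper": 1},
  {"tx": 0,"ty": 0,"tz": 0,"rx": 0,"ry": 0,"rz": 0.307,"gripper": 1},
  {"tx": 0,"ty": 0,"tz": 0,"rx": 0,"ry": 0,"rz": 0,"gripper": 1},
  {"tx": 0,"ty": 0,"tz": 0,"rx": 0,"ry": 0,"rz": 0,"gripper": 1},
], grip_force=10)

```text
time_s: 1.3
ee_pos: [207.8, 536.1, 213.9]
ee_rot: [-180.0, 0.0, 103.7]
force: [-0.6, -0.4, -0.5]
gripper_width: 14.0
gripper_force: 0.0
```

```bash
python3 go.py -48,70,160 -48,70,112
```

```text
sorter-frame TCP [-264.65009892  258.07776253  213.91911369] rot [-1.79997631e+02  2.25338770e-03  1.03682717e+02] w 13.971664630268236 F [-0.63973228 -0.3545498  -0.46481023] t 1.3
-48,70,160 world [462.6 404.3 160. ] tool units [-0.3768  0.4328  0.1078]
-48,70,112 world [462.6 404.3 112. ] tool units [-0.3768  0.4328  0.2038]
```

Request:
send_rows([
  {"tx": -0.0628,"ty": 0.0721,"tz": 0.018,"rx": 0,"ry": 0,"rz": 0,"gripper": 1},
  {"tx": -0.0628,"ty": 0.0721,"tz": 0.018,"rx": 0,"ry": 0,"rz": 0,"gripper": 1},
  {"tx": -0.0628,"ty": 0.0721,"tz": 0.018,"rx": 0,"ry": 0,"rz": 0,"gripper": 1},
  {"tx": -0.0628,"ty": 0.0721,"tz": 0.018,"rx": 0,"ry": 0,"rz": 0,"gripper": 1},
  {"tx": -0.0628,"ty": 0.0721,"tz": 0.018,"rx": 0,"ry": 0,"rz": 0,"gripper": 1},
  {"tx": -0.0628,"ty": 0.0721,"tz": 0.018,"rx": 0,"ry": 0,"rz": 0,"gripper": 1},
  {"tx": 0,"ty": 0,"tz": 0,"rx": 0,"ry": 0,"rz": 0,"gripper": 1},
  {"tx": 0,"ty": 0,"tz": 0,"rx": 0,"ry": 0,"rz": 0,"gripper": 1},
])

```text
time_s: 2.3
ee_pos: [461.9, 403.8, 159.9]
ee_rot: [-180.0, -0.0, 103.6]
force: [0.4, -0.5, 0.3]
gripper_width: 0.4
gripper_force: 0.0
```

```bash
python3 go.py -48,70,112 -48,70,66
python3 - <<'E'
from m import *
a=grab('scene');b=grab('top')
A=cv2.resize(a['frame'][110:215,190:325],None,fx=3,fy=3,interpolation=2)[:,:,::-1]
B=cv2.resize(b['frame'][150:255,150:310],None,fx=3,fy=3,interpolation=2)[:,:,::-1]
cv2.imwrite('pics/p3.png',np.vstack([cv2.copyMakeBorder(A,0,0,0,480-A.shape[1],0)[:300],B[:300]]))
E
```

```text
sorter-frame TCP [-48.79261607  69.7340251  159.91750507] rot [-1.79962762e+02 -2.23260069e-02  1.03578445e+02] w 0.38075062326554554 F [ 0.42390898 -0.50274398  0.34985778] t 2.3
-48,70,112 world [462.6 404.3 112. ] tool units [0.0005 0.0016 0.0958]
-48,70,66 world [462.6 404.3  66. ] tool units [0.0005 0.0017 0.1878]
```

View pics/p3.png

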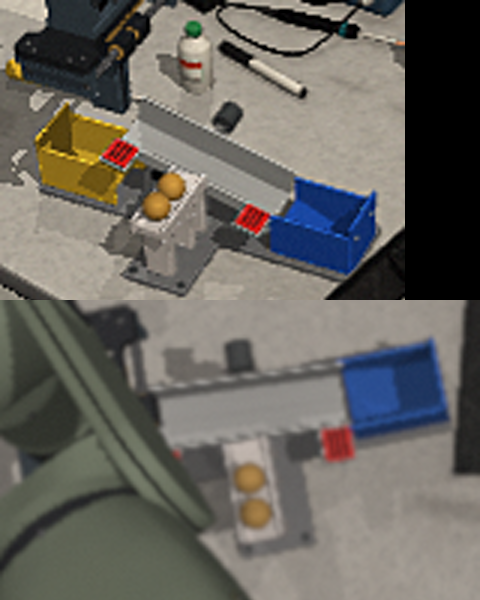

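The fingers hang above the left pad (scene about (225,143), pad at (229,160)), clear of chute and track. Press slowly.

Request:
send_rows([
  {"tx": 0,"ty": 0,"tz": 0.05,"rx": 0,"ry": 0,"rz": 0,"gripper": 1},
  {"tx": 0,"ty": 0,"tz": 0.046,"rx": 0,"ry": 0,"rz": 0,"gripper": 1},
  {"tx": 0,"ty": 0,"tz": 0.018,"rx": 0,"ry": 0,"rz": 0,"gripper": 1},
  {"tx": 0,"ty": 0,"tz": 0.018,"rx": 0,"ry": 0,"rz": 0,"gripper": 1},
  {"tx": 0,"ty": 0,"tz": 0.018,"rx": 0,"ry": 0,"rz": 0,"gripper": 1},
  {"tx": 0,"ty": 0,"tz": 0.018,"rx": 0,"ry": 0,"rz": 0,"gripper": 1},
  {"tx": 0,"ty": 0,"tz": 0.018,"rx": 0,"ry": 0,"rz": 0,"gripper": 1},
  {"tx": 0,"ty": 0,"tz": 0,"rx": 0,"ry": 0,"rz": 0,"gripper": 1},
  {"tx": 0,"ty": 0,"tz": 0,"rx": 0,"ry": 0,"rz": 0,"gripper": 1},
])

```text
time_s: 3.52
ee_pos: [462.5, 403.8, 67.1]
ee_rot: [180.0, -0.0, 103.5]
force: [-0.0, 0.6, 0.8]
gripper_width: 0.2
gripper_force: 0.0
```

```bash
python3 go.py
python3 - <<'E'
from m import *
a=grab('scene');b=grab('top');print(blobs(a,SB,'red'),blobs(b,TB,'red'))
E
```

```text
sorter-frame TCP [-48.24218169  69.56619101  67.0935332 ] rot [ 1.79979875e+02 -1.19710393e-02  1.03547674e+02] w 0.24401553156722242 F [-0.03146012  0.64053908  0.8082368 ] t 3.525
[([270.7, 172.6], [265, 169, 12, 8, 47]), ([226.7, 171.4], [223, 170, 8, 3, 13])] [([257.0, 195.2], [253, 190, 9, 11, 78])]
```

The gate rocked over (right pad rose from row 182 to 173). Lift and go behind the track's robot end.

Request:
send_rows([
  {"tx": 0,"ty": 0,"tz": -0.085,"rx": 0,"ry": 0,"rz": 0,"gripper": 1},
  {"tx": 0,"ty": 0,"tz": -0.085,"rx": 0,"ry": 0,"rz": 0,"gripper": 1},
  {"tx": 0,"ty": -0.07,"tz": 0,"rx": 0,"ry": 0,"rz": 0,"gripper": 1},
  {"tx": -0.045,"ty": -0.07,"tz": 0,"rx": 0,"ry": 0,"rz": 0,"gripper": 1},
  {"tx": -0.094,"ty": -0.054,"tz": 0,"rx": 0,"ry": 0,"rz": 0,"gripper": 1},
  {"tx": 0,"ty": 0,"tz": 0,"rx": 0,"ry": 0,"rz": 0,"gripper": 1},
  {"tx": 0,"ty": 0,"tz": 0,"rx": 0,"ry": 0,"rz": 0,"gripper": 1},
])

```text
time_s: 4.5
ee_pos: [385.0, 314.1, 152.7]
ee_rot: [179.9, -0.1, 103.5]
force: [0.5, 0.5, 1.2]
gripper_width: 0.2
gripper_force: 0.0
```

```bash
python3 go.py -145,0,91
python3 - <<'E'
from m import *
a=grab('scene');b=grab('top');r=blobs(a,SB,'red'),blobs(b,TB,'red');print(r)
A=cv2.resize(a['frame'][110:215,190:325],None,fx=4,fy=4,interpolation=2)[:,:,::-1]
cv2.imwrite('pics/p4.png',A)
for rr in r[0]: print([onz(a,rr[0],z).round(1) for z in (61,98)])
print('expected padR up ~',505,265)
E
```

```text
sorter-frame TCP [-144.58928157    0.56678896  152.72199727] rot [ 1.79872457e+02 -7.65400593e-02  1.03521869e+02] w 0.16749861988847764 F [0.50677586 0.52324792 1.24310005] t 4.5
-145,0,91 world [384.8 313.4  91. ] tool units [-0.0013 -0.0011  0.1234]
([([270.6, 172.6], [265, 169, 12, 8, 48])], [([257.0, 195.2], [253, 190, 9, 11, 78])])
[array([533.1, 297.7,  61. ]), array([501.6, 270.3,  98. ])]
expected padR up ~ 505 265
```

View pics/p4.png

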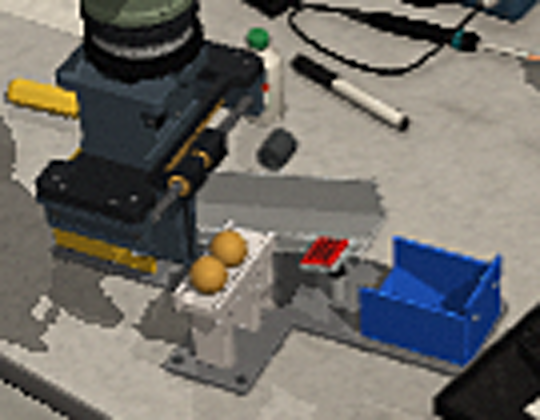

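The gate rests with the right end up, balls still in place. Lower behind the rear ball and push slowly.

Request:
send_rows([
  {"tx": -0.001,"ty": -0.001,"tz": 0.062,"rx": 0,"ry": 0,"rz": 0,"gripper": 1},
  {"tx": 0,"ty": 0,"tz": 0.061,"rx": 0,"ry": 0,"rz": 0,"gripper": 1},
  {"tx": 0,"ty": 0,"tz": 0,"rx": 0,"ry": 0,"rz": 0,"gripper": 1},
  {"tx": 0,"ty": 0.02,"tz": 0,"rx": 0,"ry": 0,"rz": 0,"gripper": 1},
  {"tx": 0,"ty": 0.014,"tz": 0,"rx": 0,"ry": 0,"rz": 0,"gripper": 1},
  {"tx": 0,"ty": 0.01,"tz": 0,"rx": 0,"ry": 0,"rz": 0,"gripper": 1},
  {"tx": 0,"ty": 0.01,"tz": 0,"rx": 0,"ry": 0,"rz": 0,"gripper": 1},
  {"tx": 0,"ty": 0.01,"tz": 0,"rx": 0,"ry": 0,"rz": 0,"gripper": 1},
  {"tx": 0,"ty": 0.01,"tz": 0,"rx": 0,"ry": 0,"rz": 0,"gripper": 1},
  {"tx": 0,"ty": 0,"tz": 0,"rx": 0,"ry": 0,"rz": 0,"gripper": 1},
])

```text
time_s: 5.85
ee_pos: [420.4, 321.6, 90.5]
ee_rot: [180.0, -0.0, 103.5]
force: [0.0, 0.2, 0.5]
gripper_width: 0.6
gripper_force: 0.0
```

```bash
python3 go.py -43,0,91
python3 - <<'E'
from m import *
a=grab('scene')
A=cv2.resize(a['frame'][110:215,190:325],None,fx=4,fy=4,interpolation=2)[:,:,::-1]
cv2.imwrite('pics/p5.png',A)
E
```

```text
sorter-frame TCP [-108.47957243   -0.37693657   90.47191475] rot [ 1.79968252e+02 -1.38439610e-02  1.03541257e+02] w 0.5798530104007985 F [0.04336089 0.23079241 0.47911104] t 5.85
-43,0,91 world [483.9 337.4  91. ] tool units [ 0.0009  0.131  -0.001 ]
```

View pics/p5.png

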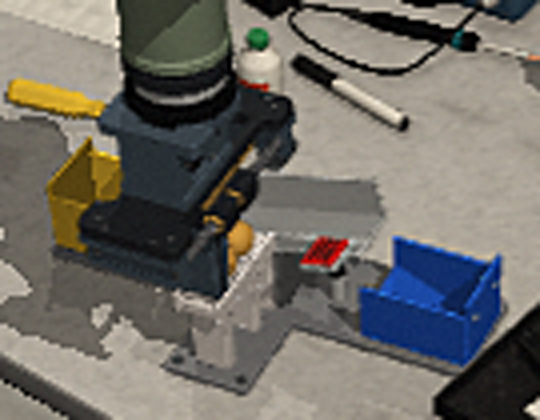

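The finger is behind the rear ball, and the front ball (crop (240,238)) has moved towards the edge. Continue the push.

Request:
send_rows([
  {"tx": 0.001,"ty": 0.011,"tz": 0,"rx": 0,"ry": 0,"rz": 0,"gripper": 1},
  {"tx": 0,"ty": 0.011,"tz": 0,"rx": 0,"ry": 0,"rz": 0,"gripper": 1},
  {"tx": 0,"ty": 0.011,"tz": 0,"rx": 0,"ry": 0,"rz": 0,"gripper": 1},
  {"tx": 0,"ty": 0.011,"tz": 0,"rx": 0,"ry": 0,"rz": 0,"gripper": 1},
  {"tx": 0,"ty": 0.011,"tz": 0,"rx": 0,"ry": 0,"rz": 0,"gripper": 1},
  {"tx": 0,"ty": 0.011,"tz": 0,"rx": 0,"ry": 0,"rz": 0,"gripper": 1},
  {"tx": 0,"ty": 0.011,"tz": 0,"rx": 0,"ry": 0,"rz": 0,"gripper": 1},
  {"tx": 0,"ty": 0.011,"tz": 0,"rx": 0,"ry": 0,"rz": 0,"gripper": 1},
  {"tx": 0,"ty": 0.011,"tz": 0,"rx": 0,"ry": 0,"rz": 0,"gripper": 1},
  {"tx": 0,"ty": 0.011,"tz": 0,"rx": 0,"ry": 0,"rz": 0,"gripper": 1},
  {"tx": 0,"ty": 0.011,"tz": 0,"rx": 0,"ry": 0,"rz": 0,"gripper": 1},
  {"tx": 0,"ty": 0.01,"tz": 0,"rx": 0,"ry": 0,"rz": 0,"gripper": 1},
])

```text
time_s: 7.4
ee_pos: [483.8, 337.4, 90.5]
ee_rot: [180.0, -0.0, 103.6]
force: [-0.1, 0.3, -0.2]
gripper_width: 0.6
gripper_force: 0.0
```

Request:
send_rows([
  {"tx": 0,"ty": 0,"tz": 0,"rx": 0,"ry": 0,"rz": 0,"gripper": 1},
  {"tx": 0,"ty": 0,"tz": 0,"rx": 0,"ry": 0,"rz": 0,"gripper": 1},
  {"tx": 0,"ty": 0,"tz": -0.1,"rx": 0,"ry": 0,"rz": 0,"gripper": 1},
  {"tx": 0,"ty": -0.1,"tz": -0.05,"rx": 0,"ry": 0,"rz": 0,"gripper": 1},
  {"tx": 0,"ty": -0.1,"tz": 0,"rx": 0,"ry": 0,"rz": 0,"gripper": 1},
  {"tx": 0,"ty": -0.1,"tz": 0,"rx": 0,"ry": 0,"rz": 0,"gripper": 1},
  {"tx": 0,"ty": 0,"tz": 0,"rx": 0,"ry": 0,"rz": 0,"gripper": 1},
  {"tx": 0,"ty": 0,"tz": 0,"rx": 0,"ry": 0,"rz": 0,"gripper": 1},
])

```text
time_s: 8.4
ee_pos: [338.2, 302.6, 166.0]
ee_rot: [179.9, -0.0, 103.6]
force: [0.7, -0.1, 0.0]
gripper_width: 0.5
gripper_force: 0.0
```

```bash
python3 go.py
python3 - <<'E'
from m import *
a=grab('scene');b=grab('top')
A=cv2.resize(a['frame'][115:215,190:325],None,fx=3,fy=3,interpolation=2)[:,:,::-1]
B=cv2.resize(b['frame'][150:250,150:310],None,fx=3,fy=3,interpolation=2)[:,:,::-1]
cv2.imwrite('pics/p6.png',np.vstack([cv2.copyMakeBorder(A,0,0,0,480-A.shape[1],0),B]))
E
```

```text
sorter-frame TCP [-192.83814155    0.46363957  165.98173819] rot [ 1.79891719e+02 -4.50574153e-02  1.03575157e+02] w 0.5397027268167759 F [ 0.67071878 -0.06131988  0.01422119] t 8.4
```

View pics/p6.png

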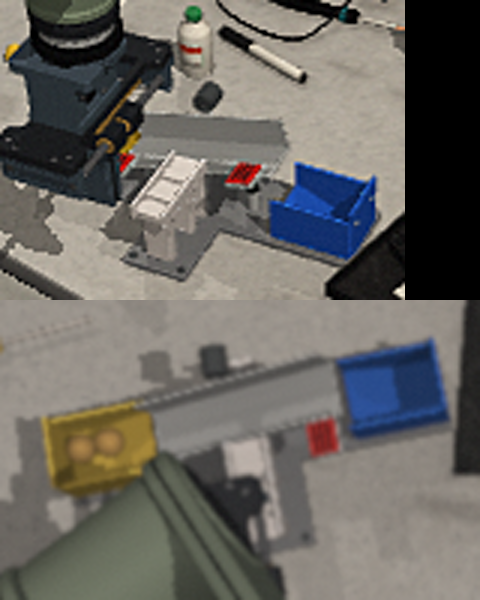

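The track is empty, and both balls lie in the yellow (left) chute, at crop (80,447) and (108,440). The gate's right end is still up and the robot touches nothing, so I hand in.

```bash
python3 -c "
from workcell import env
print(env.job_done())"
```

```text
the job is handed in; nothing more can be done
None
```

I pressed the gate over and it stayed feeding the left (yellow) chute; both balls rolled down into that chute, and I handed the job in at about 8.5 s with the arm clear (no verdict was returned).

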